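# Check a warmer well with a depth rod

### The arm

A 6-joint arm with a two-finger parallel gripper is mounted at the origin on a cart in front of the work surface, level with it; the furniture and walls round the work are solid. World frame = base frame: x ahead of the robot, y to its left, z up, the work surface at z = 0. Lengths are in m, angles in rad, forces in N, time in s.
With the tool pointing down it reaches from about 0.425 to 0.925 m from the base axis. Payload 12.5 kg.
Tool frame: the origin (TCP) lies midway between the tips of the shut fingers; the grasp point (between the pads) lies 19 mm behind it; z points along the fingers, y is the direction in which the jaws open and shut (so a half turn about z gives the same grasp; the last joint's range is limited). The gripper opens to 85 mm and grips with 20 to 120 N. Pads are 22 mm wide; open, the fingers measure 114 mm over their backs; the gripper's body (76 mm by 85 mm) begins 54 mm behind the grasp point. The pads swing forward as they close: fully open they stand 13 mm farther back than shut.
Start: joints at [-1.267, 0.491, 1.559, -0, 1.092, -0.106], TCP at [0.249, -0.573, 0.231] pointing down, gripper open.
Joint ranges: [-3.1, 3.1], [-0.84, 2.19], [0.05, 2.79], [-1.13, 4.28], [0.06, 2.93], [-2.69, 2.69]. Speed limits (rad/s): [2.22, 2.22, 2.79, 3.14, 3.14, 3.14].

### API

Orientations are given as [roll, pitch, yaw] about the fixed x, y, z axes, in that order (R = Rz(yaw) Ry(pitch) Rx(roll)).
In Python, from plant import robot gives the robot as it stands. The module is installed in compiled form; this text tells all that it offers.
- The arm moves only by the tool servo_tool, never from a script. Its argument "commands" is a list of rows, each an object with "slide": the shift along the tool's x, y, z in units of 60 mm (1.0 is 60 mm), a list of three; "dr": the turn, a rotation vector about the tool's x, y, z in rad, a list of three; "fingers": the opening in per cent of the stroke, from 0 (shut) to 100 (fully open). A call has 1 to 20 rows; each row shifts and turns the commanded pose from where the row before left it, along the tool's axes as they then stand; what a row does not reach is not made up. A row lasts 1/8 s, in which the tool goes at most 62.5 mm and 10.7 degrees, less where a joint would pass 70% of its speed; a pose out of reach is approached as far as the arm can. A call is refused whole if a number of a shift passes 1 or a number of a turn 0.188, either way. A call with a gripper value outside its range is refused whole. The fingers move at their own pace and stop on an object; "grip_force" is the grip in N (left out, the last holds). Time passes only in rows, so rows that do not move let the fingers close. It gives the time, the measured TCP pose, the force and the opening at its end, in the units of the state.
- robot.get_obs(): the state, without advancing time (a new reading comes with each control period).
- robot.read_camera(name): name is "scene" or "top" or "wrist"; returns a dict with "image" (480x640x3 uint8, blue, green, red), "K" (3x3 intrinsics, pixels), "T" (4x4, takes a point from camera to world coordinates). Camera axes: x right, y up, looking along -z (the intrinsics and any distortion apply to the point x, -y, -z); pixel columns grow to the right and rows downward; lengths in m; the calibration is good to about 2 mm. A picture is of the moment at which its call begins. There is no depth.
- robot.job_done(): hands the job in, once; it reports no verdict.
The state is a dict: "time_s": time; "joints": joint angles; "qd": joint speeds; "joint_torque": joint torques, N m; "position": TCP position; "eef_rot": TCP orientation; "ft_force": force on the tool from outside, world axes, zero at the start; "moment": the same for the moment, N m; "gripper_width": opening from 0.0 (shut) to 1.0 (fully open).
Only numpy, scipy, OpenCV 4.12 (cv2) and the standard library are available. Lean on these libraries where they do the work, as an engineer would, in place of code of your own. Each camera call takes 0.05 s, during which the arm holds its last target.

### The job

Check whether a spacer was left in the well of the bottle warmer with the blue ring: take the yellow-headed depth rod out of its stand, lower it gently into that well until it rests on the bottom, and let go so that it stands there. Then report the reading: press the green button fully down if the rod sank until its black band is level with the ring (well clear), or the red button if it stopped about 30 mm higher with the band well above the ring (spacer inside). Leave the rod in the well and do not press the wrong button.

Things in the scene. Friction and masses are not known exactly. Their poses are not given: they have to be found in the camera images.
- rod_center (a point): depth rod, loose, upright, 130 mm long, 0.12 kg: steel foot 28 mm wide, 8 mm thick; stem 14 mm; yellow round head on top, 22 mm wide, 40 mm long (grasp here). Point: on its axis, 65 mm above the underside, 45 mm below the head's middle; z to the head. Black band 70 to 76 mm above the underside. Starts in a round grey stand 72 mm wide, 24 mm high, socket 14 mm deep: lift straight up
- warmer_blue_mouth (a point): bottle warmer with the blue ring: fixed white box 106 x 106 mm, ring 68 mm wide round the well on top. Point: centre of the well mouth at the ring's upper face, 85 mm above the bench, z up. Well upright, 46 mm wide, flat bottom 70 mm below this point if clear, 40 mm below it if a spacer is inside. A like warmer with an orange ring is not to be used
- green_button_top (a point): push button, a green round cap 36 mm across on a black housing that stands fixed on the bench; this point is the centre of the cap's top face, z up
- red_button_top (a point): push button, a red round cap 36 mm across on a black housing that stands fixed on the bench; this point is the centre of the cap's top face, z up
- green_button (a joint): travel of the green button's cap in m: 0 = up, 0.006 = fully down; it springs back; fully down takes about 5 N, straight down
- red_button (a joint): travel of the red button's cap in m: 0 = up, 0.006 = fully down; it springs back; fully down takes about 5 N, straight down

How it is judged:
On the way, in this order (a step that is already met when the one before it is completed fails the run):
1. the depth rod stands on the bottom of the blue-ringed warmer's well, released (((horizontal distance between rod_center and warmer_blue_mouth below 0.022 m and angle between rod_center's own z axis and vertical below 0.25 rad and z of rod_center in the frame of warmer_blue_mouth below 0.003 m) or (horizontal distance between rod_center and warmer_blue_mouth below 0.022 m and angle between rod_center's own z axis and vertical below 0.25 rad and z of rod_center in the frame of warmer_blue_mouth between 0.015 and 0.033 m)) and contact force between rod and the fingers below 0.3 N and linear speed of rod below 0.02 m/s), for 0.2 s.
2. the button that matches the rod's depth is pressed down ((((horizontal distance between rod_center and warmer_blue_mouth below 0.022 m and angle between rod_center's own z axis and vertical below 0.25 rad and z of rod_center in the frame of warmer_blue_mouth below 0.003 m) and value of joint green_button above 0.0045 m) or ((horizontal distance between rod_center and warmer_blue_mouth below 0.022 m and angle between rod_center's own z axis and vertical below 0.25 rad and z of rod_center in the frame of warmer_blue_mouth between 0.015 and 0.033 m) and value of joint red_button above 0.0045 m))), for 0.04 s.
At the end, for the whole second after the job is handed in: The rod stands released and at rest on the bottom of the blue-ringed well, within 22 mm of its axis and 14 degrees of upright, its middle under 3 mm (clear) or 15 to 33 mm (spacer) above the mouth; the matching button (green clear, red spacer) was pressed 4.5 mm (all of step 1); the robot touches nothing.
It fails at once if the green button is pressed when the rod does not stand at clear depth in the well (value of joint green_button above 0.003 m and not (horizontal distance between rod_center and warmer_blue_mouth below 0.022 m and angle between rod_center's own z axis and vertical below 0.25 rad and z of rod_center in the frame of warmer_blue_mouth below 0.003 m)).
It fails at once if the red button is pressed when the rod does not stand at spacer depth in the well (value of joint red_button above 0.003 m and not (horizontal distance between rod_center and warmer_blue_mouth below 0.022 m and angle between rod_center's own z axis and vertical below 0.25 rad and z of rod_center in the frame of warmer_blue_mouth between 0.015 and 0.033 m)).
It fails at once if the rod is dropped into the well instead of lowered (faster than 0.6 m/s in it) (horizontal distance between rod_center and warmer_blue_mouth below 0.03 m and z of rod_center in the frame of warmer_blue_mouth below 0.06 m and linear speed of rod above 0.6 m/s).
It also fails if it takes over 54 s, if anything falls off the work surface, if the arm or the gripper's body presses on something with over 40 N, if the wrist force passes 120 N, or if a joint passes its speed limit or range.

## Working session

There is one attempt and no reset: what is moved stays moved. The work goes in short steps, Python scripts to look and compute and a tool call to move; the robot and the scene stay as the last step left them, time stands still between calls to the robot, and variables do not carry over. Pictures are saved under pics/ and viewed, and the job is handed in when it is done.

Besides the shell and the picture viewer there is one more tool, called after "Emit:" by a JSON object that holds its "method" and its "body", one argument or row to a line. servo_tool: Moves the arm, as the interface text tells. Its arguments: {"type":"object","properties":{"commands":{"type":"array"},"grip_force":{"type":"number"}},"required":["commands"]}

```bash
mkdir -p pics; cat > h.py <<'E'
import numpy as np,cv2
from plant import robot
def snap(n,f):
    c=robot.read_camera(n); cv2.imwrite('pics/'+f,c['image']); np.savez('pics/'+f+'.npz',image=c['image'],K=c['K'],T=c['T']); return c
def ray(c,u,v):
    p=np.linalg.inv(c['K'])@[u,v,1]; d=c['T'][:3,:3]@[p[0],-p[1],-p[2]]; return c['T'][:3,3],d
def plane(c,u,v,z):
    o,d=ray(c,u,v); return o+d*(z-o[2])/d[2]
def proj(c,P):
    p=np.linalg.inv(c['T'])@np.append(P,1); q=c['K']@[p[0],-p[1],-p[2]]; return q[:2]/q[2]
E
python3 - <<'E'
from h import *
for n in['scene','top','wrist']:
    c=snap(n,n+'0.png'); print(n,c.keys(),c['K'].round(1).tolist(),c['T'].round(3).tolist())
print(robot.get_obs())
E
```

```text
scene dict_keys(['image', 'K', 'T']) [[622.5, 0.0, 318.8], [0.0, 622.5, 238.4], [0.0, 0.0, 1.0]] [[-0.732, 0.322, -0.6, -0.186], [-0.681, -0.366, 0.634, 0.754], [-0.015, 0.873, 0.488, 0.678], [0.0, 0.0, 0.0, 1.0]]
top dict_keys(['image', 'K', 'T']) [[624.4, 0.0, 314.3], [0.0, 624.4, 238.3], [0.0, 0.0, 1.0]] [[0.002, 0.983, -0.184, 0.349], [-1.0, 0.003, 0.001, -0.028], [0.002, 0.184, 0.983, 1.084], [0.0, 0.0, 0.0, 1.0]]
wrist dict_keys(['image', 'K', 'T']) [[394.9, 0.0, 319.2], [0.0, 394.9, 232.7], [0.0, 0.0, 1.0]] [[0.398, 0.872, 0.286, 0.323], [-0.917, 0.379, 0.123, -0.541], [-0.002, -0.311, 0.95, 0.373], [0.0, 0.0, 0.0, 1.0]]
{'time_s': 0.15, 'joints': array([-1.26660335e+00,  4.91399182e-01,  1.55931817e+00,  8.88063701e-06,
        1.09172232e+00, -1.05597951e-01]), 'qd': array([-2.86517416e-05, -2.38074165e-03, -2.16895202e-03, -8.47158288e-04,
        5.79240987e-04, -4.48119142e-04]), 'joint_torque': array([ 2.60034838e-03, -6.18710446e+01, -2.61692959e+01, -6.80887001e-05,
        3.18799051e-03, -1.11564015e-05]), 'position': array([ 0.24898264, -0.5730759 ,  0.2308726 ]), 'eef_rot': array([-3.14075118e+00, -9.71113677e-05,  4.09786793e-01]), 'ft_force': array([-0.40865905, -0.28291645,  0.1757009 ]), 'moment': array([ 0.00646493,  0.06719307, -0.0514514 ]), 'gripper_width': 0.9999997226024551}
```

View pics/scene0.png

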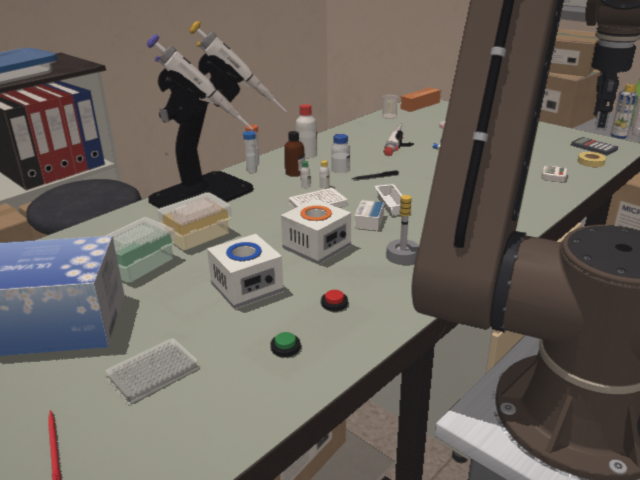

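View pics/top0.png

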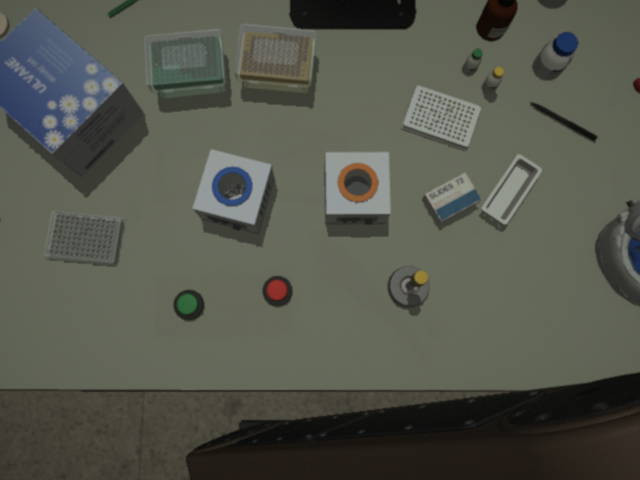

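View pics/wrist0.png

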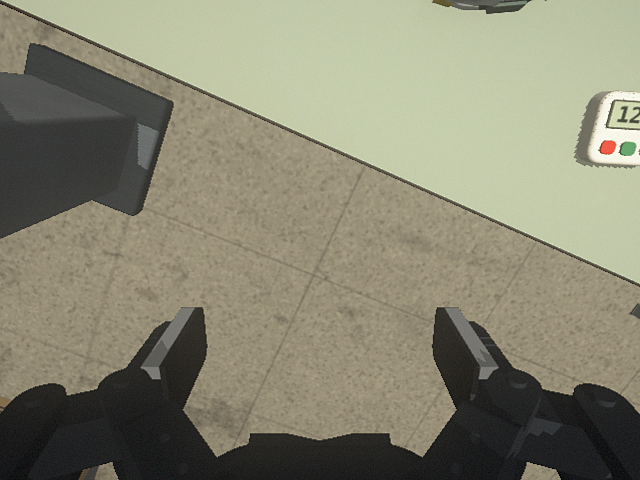

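The top view shows the blue ring at about (232,187), the orange at (357,183), red at (277,290), green at (188,304) and the yellow head at (421,279). I'll locate each by colour in both views.

```bash
cat >> h.py <<'E'
def blob(c,lo,hi,box):
    h=cv2.cvtColor(c['image'],cv2.COLOR_BGR2HSV); m=cv2.inRange(h,np.array(lo),np.array(hi))
    x0,y0,x1,y1=box; k=np.zeros_like(m);k[y0:y1,x0:x1]=m[y0:y1,x0:x1]
    cs,_=cv2.findContours(k,cv2.RETR_EXTERNAL,cv2.CHAIN_APPROX_NONE)
    b=max(cs,key=cv2.contourArea); e=cv2.fitEllipse(b); return np.array(e[0]),e[1],cv2.boundingRect(b)
def tri(c1,p1,c2,p2):
    A=[];b=[]
    M=np.zeros((3,3));v=np.zeros(3)
    for c,p in((c1,p1),(c2,p2)):
        o,d=ray(c,*p);d/=np.linalg.norm(d);Q=np.eye(3)-np.outer(d,d);M+=Q;v+=Q@o
    P=np.linalg.solve(M,v);return P,[np.linalg.norm(proj(c,P)-p) for c,p in((c1,p1),(c2,p2))]
E
python3 - <<'E'
from h import *
S=dict(np.load('pics/scene0.png.npz'));T=dict(np.load('pics/top0.png.npz'))
cols={'blue':((100,120,40),(125,255,255),(190,150,280,230),(215,230,275,270)),
'orange':((5,140,60),(16,255,255),(325,150,395,215),(290,195,345,230)),
'red':((0,150,60),(5,255,255),(255,270,300,315),(315,280,355,315)),
'green':((60,100,30),(85,255,255),(170,285,210,325),(265,325,305,360)),
'yellow':((18,120,60),(32,255,255),(400,260,440,300),(390,185,420,225))}
for n,(lo,hi,bt,bs) in cols.items():
    a=blob(T,lo,hi,bt);b=blob(S,lo,hi,bs)
    P,e=tri(T,a[0],S,b[0])
    print(n,a[0].round(1),np.round(a[1],1),a[2],b[0].round(1),b[2],P.round(4),np.round(e,2),'pl85',plane(T,*a[0],.085).round(4),plane(S,*b[0],.085).round(4),'pl p',plane(T,*a[0],P[2]).round(4))
# stand outline
for nm,c in(('top',T),):
    im=cv2.resize(c['image'][230:340,360:470],None,fx=6,fy=6,interpolation=cv2.INTER_CUBIC);cv2.imwrite('pics/z1.png',im[:600])
im=cv2.resize(S['image'][180:280,370:450],None,fx=6,fy=6,interpolation=cv2.INTER_CUBIC);cv2.imwrite('pics/z2.png',im)
E
```

```text
blue [231.7 185.8] [36.7 38.1] (213, 167, 39, 38) [243.5 251. ] (227, 243, 34, 17) [0.625  0.1074 0.0802] [0.21 0.18] pl85 [0.6239 0.107  0.085 ] [0.6181 0.1124 0.085 ] pl p [0.6253 0.1076 0.0802]
orange [357.5 182.1] [36.7 37.6] (339, 164, 39, 38) [315.6 212.6] (301, 206, 30, 14) [ 0.6321 -0.1017  0.0803] [0.08 0.06] pl85 [ 0.6309 -0.1012  0.085 ] [ 0.6256 -0.095   0.085 ] pl p [ 0.6322 -0.1016  0.0803]
red [276.6 289.8] [19.6 20.2] (267, 280, 20, 21) [334.1 296.7] (325, 290, 19, 14) [0.459  0.0344 0.0133] [0.28 0.26] pl85 [0.452  0.0304 0.085 ] [0.3891 0.1117 0.085 ] pl p [0.4594 0.0347 0.0133]
green [186.9 303.7] [19.8 20.3] (177, 294, 21, 21) [285.  340.4] (275, 332, 21, 17) [0.4345 0.1872 0.0134] [0.43 0.44] pl85 [0.4293 0.1732 0.085 ] [0.367  0.2479 0.085 ] pl p [0.435  0.1877 0.0134]
yellow [420.3 277.2] [13.1 13.8] (413, 271, 15, 14) [405.3 204.7] (401, 195, 10, 21) [ 0.4686 -0.1952  0.1172] [0.14 0.1 ] pl85 [ 0.4728 -0.2006  0.085 ] [ 0.506  -0.2498  0.085 ] pl p [ 0.4688 -0.195   0.1172]
```

View pics/z1.png

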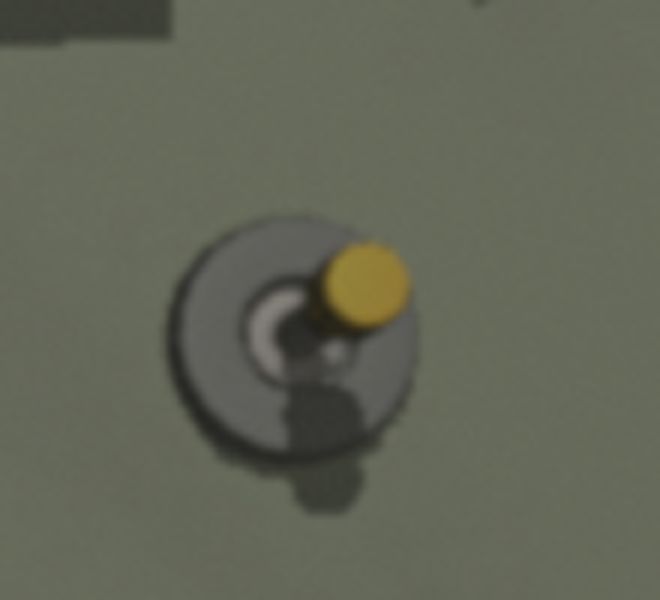

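View pics/z2.png

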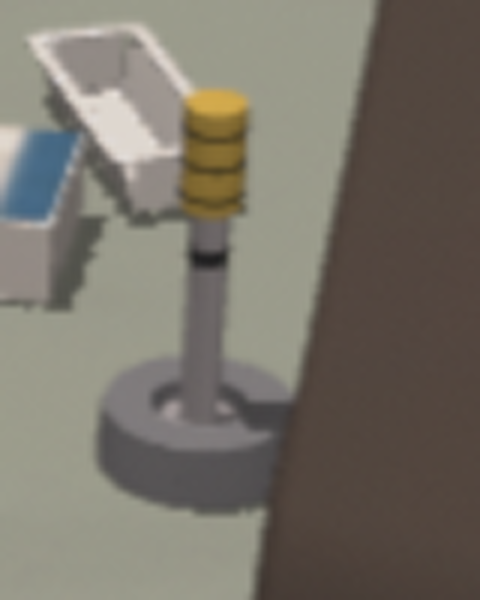

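The crops show the rod upright, with its head top at about top (421,277.5) and scene (406,197). The stand's top disc is at about top (409.5,286). I'll cross-check these at the known heights.

```bash
python3 - <<'E'
from h import *
S=dict(np.load('pics/scene0.png.npz'));T=dict(np.load('pics/top0.png.npz'))
print(plane(T,421.0,277.4,.14),plane(S,406.2,197.2,.14),plane(T,409.4,285.8,.024))
print(tri(T,(421,277.4),S,(406.2,197.2)))
# scene blue ring bounding vs warmers
for n,P in(('rodtop',(.466,-.194,.14)),('stand',(.466,-.194,.024)),('blue',(.624,.107,.085))): print(n,proj(T,P),proj(S,P))
cv2.imwrite('pics/z3.png',np.hstack([cv2.resize(S['image'][225:310,200:290],None,fx=4,fy=4),cv2.resize(T['image'][145:230,190:280],None,fx=4,fy=4)]))
E
```

```text
[ 0.46563938 -0.19219333  0.14      ] [ 0.4605346  -0.18559903  0.14      ] [ 0.46556919 -0.19213267  0.024     ]
(array([ 0.46598238, -0.19308711,  0.13563069]), [np.float64(0.15901164759610836), np.float64(0.12017248496411635)])
rodtop [422.18064568 277.1672057 ] [406.45590389 195.08188037]
stand [410.48937694 285.55062773] [403.52642192 245.02570149]
blue [231.65462513 185.79380819] [243.60683544 248.88955281]
```

View pics/z3.png

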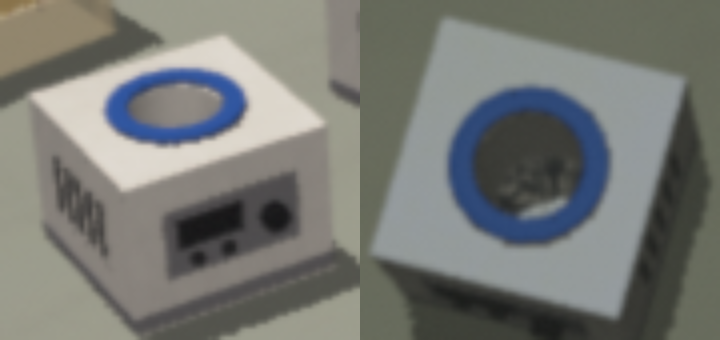

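The top view is self-consistent, since stand and head agree at (0.4656, -0.192). The scene camera is about 2 px off vertically. I'll turn the tool to yaw 0 and move above the rod.

Emit:
{"method": "servo_tool", "body": {
  "commands": [
    {"slide":[0,0,0],"dr":[0,0,0.1],"fingers":100},
    {"slide":[0,0,0],"dr":[0,0,0.11],"fingers":100},
    {"slide":[0,0,0],"dr":[0,0,0.1],"fingers":100},
    {"slide":[0,0,0],"dr":[0,0,0.1],"fingers":100},
    {"slide":[0.2,-0.35,0],"dr":[0,0,0],"fingers":100},
    {"slide":[0.36,-0.6,0],"dr":[0,0,0],"fingers":100},
    {"slide":[0.36,-0.6,0],"dr":[0,0,0],"fingers":100},
    {"slide":[0.36,-0.6,0],"dr":[0,0,0],"fingers":100},
    {"slide":[0.36,-0.6,0],"dr":[0,0,0],"fingers":100},
    {"slide":[0.36,-0.6,0],"dr":[0,0,0],"fingers":100},
    {"slide":[0.36,-0.6,0],"dr":[0,0,0],"fingers":100},
    {"slide":[0.36,-0.6,0],"dr":[0,0,0],"fingers":100},
    {"slide":[0.36,-0.6,0],"dr":[0,0,0],"fingers":100},
    {"slide":[0.36,-0.6,0],"dr":[0,0,0],"fingers":100},
    {"slide":[0.36,-0.6,0],"dr":[0,0,0],"fingers":100},
    {"slide":[0,0,0],"dr":[0,0,0],"fingers":100},
    {"slide":[0,0,0],"dr":[0,0,0],"fingers":100}
  ]
}}

```text
time_s: 2.28
position: [0.4768, -0.1917, 0.2313]
eef_rot: [3.142, 0.0, 0.002]
ft_force: [0.2, 0.6, 0.3]
gripper_width: 1.006
```

```bash
python3 - <<'E'
from h import *
o=robot.get_obs();print(o['position'],o['eef_rot'],o['ft_force'])
c=snap('wrist','wrist1.png')
print([proj(c,p).round(1) for p in((.4656,-.192,.14),(.4656,-.192,.024))])
E
```

```text
[ 0.47679573 -0.19174067  0.2312941 ] [3.14154150e+00 1.43106491e-04 1.71427551e-03] [0.19535655 0.58453014 0.34310133]
[array([320.2, 255.2]), array([319.9, 208.7])]
```

View pics/wrist1.png

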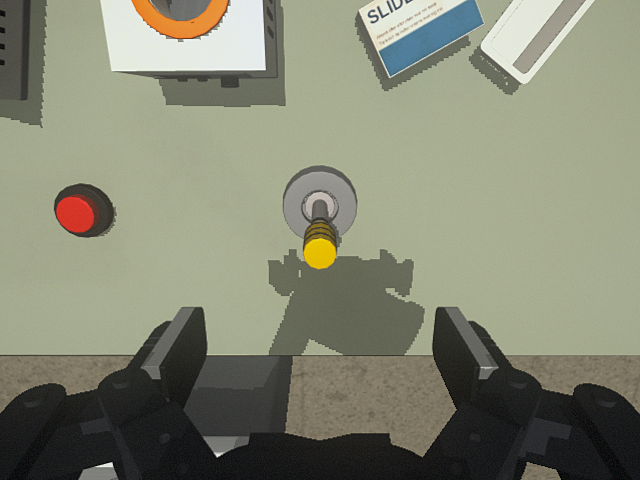

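The wrist view shows the head top at about (320,252) and the stand top centred near (320,203). Both sit a little farther out in x than I predicted, so I'll refine the estimate.

```bash
python3 - <<'E'
from h import *
W=dict(np.load('pics/wrist1.png.npz'));T=dict(np.load('pics/top0.png.npz'))
print(W['T'].round(4).tolist())
for v in (251,252,253): print(plane(W,320,v,.14))
for v in (201,203,205): print(plane(W,320,v,.024))
cv2.imwrite('pics/z4.png',cv2.resize(W['image'][155:280,260:380],None,fx=4.8,fy=4.8,interpolation=cv2.INTER_CUBIC))
a=blob(W,(18,120,60),(32,255,255),(290,220,350,280));print(a)
a=blob(W,(0,150,60),(5,255,255),(40,170,130,250));print(a,plane(W,*a[0],.018),plane(W,*a[0],.025))
E
```

```text
[[0.0014, 0.9501, 0.3119, 0.5574], [-1.0, 0.0015, 0.0001, -0.1914], [-0.0004, -0.3119, 0.9501, 0.3739], [0.0, 0.0, 0.0, 1.0]]
[ 0.46843521 -0.19189245  0.14      ]
[ 0.46775818 -0.19189383  0.14      ]
[ 0.46708    -0.19189521  0.14      ]
[ 0.47285148 -0.19205762  0.024     ]
[ 0.47098514 -0.19206143  0.024     ]
[ 0.46911272 -0.19206525  0.024     ]
(array([319.11407471, 246.27351379]), (31.990137100219727, 47.3460807800293), (303, 222, 34, 47))
(array([ 75.26974487, 212.94621277]), (36.33146286010742, 39.01481246948242), (56, 194, 38, 39)) [0.45962109 0.03631859 0.018     ] [0.46154468 0.03184027 0.025     ]
```

View pics/z4.png

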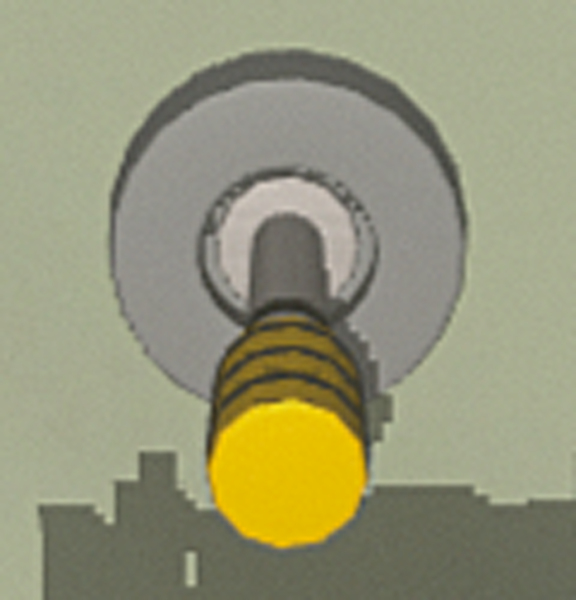

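The refined rod position is (0.466, -0.192). I'll descend and grasp.

Emit:
{"method": "servo_tool", "body": {
  "commands": [
    {"slide":[-0.17,0,0],"dr":[0,0,0],"fingers":100},
    {"slide":[0,0,0.5],"dr":[0,0,0],"fingers":100},
    {"slide":[0,0,0.6],"dr":[0,0,0],"fingers":100},
    {"slide":[0,0,0.5],"dr":[0,0,0],"fingers":100},
    {"slide":[0,0,0.3],"dr":[0,0,0],"fingers":100},
    {"slide":[0,0,0.25],"dr":[0,0,0],"fingers":100},
    {"slide":[0,0,0],"dr":[0,0,0],"fingers":60},
    {"slide":[0,0,0],"dr":[0,0,0],"fingers":40},
    {"slide":[0,0,0],"dr":[0,0,0],"fingers":10},
    {"slide":[0,0,0],"dr":[0,0,0],"fingers":10},
    {"slide":[0,0,0],"dr":[0,0,0],"fingers":10},
    {"slide":[0,0,0],"dr":[0,0,0],"fingers":10},
    {"slide":[0,0,0],"dr":[0,0,0],"fingers":10},
    {"slide":[0,0,0],"dr":[0,0,0],"fingers":10}
  ],
  "grip_force": 40
}}

```text
time_s: 4.08
position: [0.4672, -0.1923, 0.1029]
eef_rot: [3.141, -0.001, -0.0]
ft_force: [-0.8, 1.0, 6.9]
gripper_width: 0.252
```

```bash
python3 - <<'E'
from h import *
c=snap('wrist','wrist2.png')
E
```

```text
(no output)
```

View pics/wrist2.png

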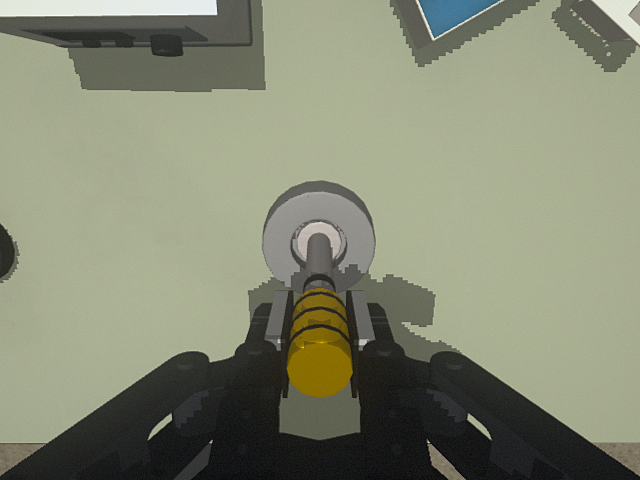

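The head is held: opening 21 mm, pads on both sides. I'll lift straight up and carry it over the blue well.

Emit:
{"method": "servo_tool", "body": {
  "commands": [
    {"slide":[0,0,-0.15],"dr":[0,0,0],"fingers":10},
    {"slide":[0,0,-0.25],"dr":[0,0,0],"fingers":10},
    {"slide":[0,0,-0.4],"dr":[0,0,0],"fingers":10},
    {"slide":[0,0,-0.5],"dr":[0,0,0],"fingers":10},
    {"slide":[0,0,-0.5],"dr":[0,0,0],"fingers":10},
    {"slide":[0,0,-0.2],"dr":[0,0,0],"fingers":10},
    {"slide":[0.13,-0.25,0],"dr":[0,0,0],"fingers":10},
    {"slide":[0.26,-0.5,0],"dr":[0,0,0],"fingers":10},
    {"slide":[0.31,-0.59,0],"dr":[0,0,0],"fingers":10},
    {"slide":[0.31,-0.59,0],"dr":[0,0,0],"fingers":10},
    {"slide":[0.31,-0.59,0],"dr":[0,0,0],"fingers":10},
    {"slide":[0.31,-0.59,0],"dr":[0,0,0],"fingers":10},
    {"slide":[0.31,-0.59,0],"dr":[0,0,0],"fingers":10},
    {"slide":[0.31,-0.59,0],"dr":[0,0,0],"fingers":10},
    {"slide":[0.24,-0.45,0],"dr":[0,0,0],"fingers":10},
    {"slide":[0.13,-0.24,0],"dr":[0,0,0],"fingers":10},
    {"slide":[0,0,0],"dr":[0,0,0],"fingers":10},
    {"slide":[0,0,0],"dr":[0,0,0],"fingers":10}
  ]
}}

```text
time_s: 6.38
position: [0.6237, 0.1058, 0.2219]
eef_rot: [3.141, 0.001, -0.001]
ft_force: [0.7, -0.4, -1.3]
gripper_width: 0.245
```

```bash
python3 - <<'E'
from h import *
c=snap('wrist','wrist3.png');s=snap('scene','scene3.png');o=robot.get_obs();print(o['position'],o['ft_force'],o['gripper_width'])
for p in((.624,.107,.085),): print(proj(c,p),proj(s,p))
m=np.hstack([cv2.resize(c['image'][150:450,160:480],(400,375)),cv2.resize(s['image'][150:330,160:352],(400,375))]);cv2.imwrite('pics/m3.png',m)
E
```

```text
[0.62388405 0.10556238 0.22232418] [-0.3335246   0.19910728 -1.19389921] 0.24541703995662287
[318.05459658 217.81182453] [243.60683544 248.88955281]
```

View pics/m3.png

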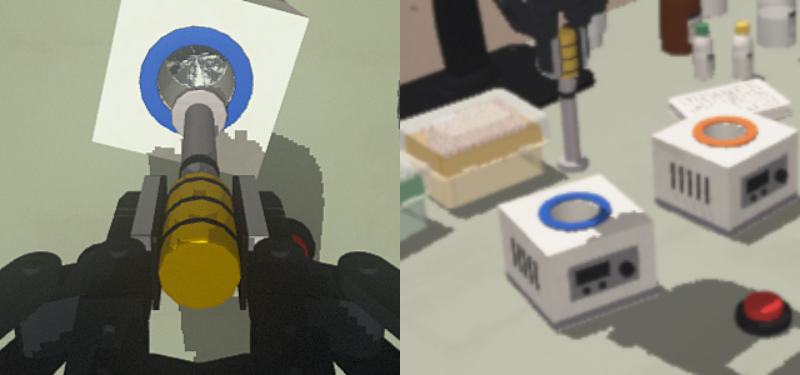

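View pics/wrist3.png

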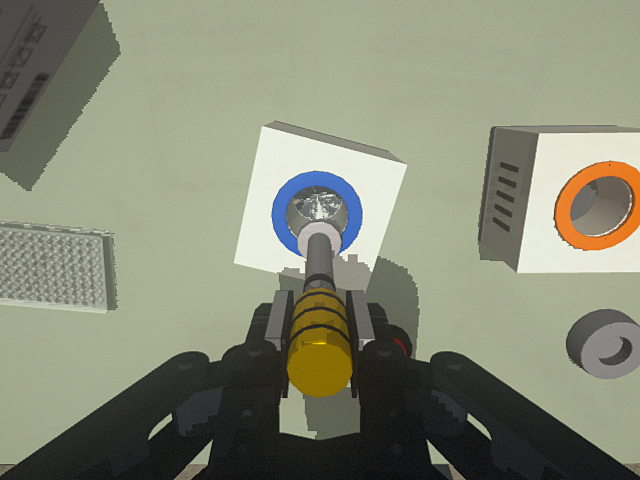

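The rod is upright in the grip, with the foot just in front of and above the ring. The ring centre is at about (317,214) in the wrist view. I'll nudge the aim about 1 mm and lower until the foot is just inside the mouth.

Emit:
{"method": "servo_tool", "body": {
  "commands": [
    {"slide":[0.03,-0.025,0],"dr":[0,0,0],"fingers":10},
    {"slide":[0,0,0.2],"dr":[0,0,0],"fingers":10},
    {"slide":[0,0,0.25],"dr":[0,0,0],"fingers":10},
    {"slide":[0,0,0.2],"dr":[0,0,0],"fingers":10},
    {"slide":[0,0,0.1],"dr":[0,0,0],"fingers":10},
    {"slide":[0,0,0.05],"dr":[0,0,0],"fingers":10},
    {"slide":[0,0,0],"dr":[0,0,0],"fingers":10}
  ]
}}

```text
time_s: 7.35
position: [0.626, 0.108, 0.1743]
eef_rot: [3.142, -0.0, -0.0]
ft_force: [-0.7, -0.3, -0.5]
gripper_width: 0.247
```

```bash
python3 - <<'E'
from h import *
c=snap('wrist','wrist4.png');s=snap('scene','scene4.png')
m=np.hstack([cv2.resize(c['image'][150:450,160:480],(400,375)),cv2.resize(s['image'][190:310,190:318],(400,375))]);cv2.imwrite('pics/m4.png',m)
E
```

```text
(no output)
```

View pics/m4.png

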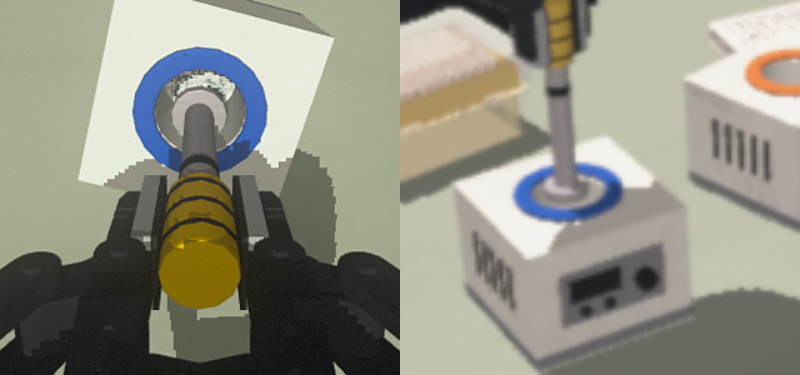

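The foot is inside the ring with clearance on all sides. I'll lower to just above spacer height, then go gently.

Emit:
{"method": "servo_tool", "body": {
  "commands": [
    {"slide":[0,0,0.15],"dr":[0,0,0],"fingers":10},
    {"slide":[0,0,0.2],"dr":[0,0,0],"fingers":10},
    {"slide":[0,0,0.15],"dr":[0,0,0],"fingers":10},
    {"slide":[0,0,0.03],"dr":[0,0,0],"fingers":10},
    {"slide":[0,0,0.03],"dr":[0,0,0],"fingers":10},
    {"slide":[0,0,0.03],"dr":[0,0,0],"fingers":10},
    {"slide":[0,0,0.03],"dr":[0,0,0],"fingers":10}
  ]
}}

```text
time_s: 8.32
position: [0.6261, 0.108, 0.1372]
eef_rot: [3.142, -0.0, -0.0]
ft_force: [-0.0, 0.6, -1.9]
gripper_width: 0.242
```

Emit:
{"method": "servo_tool", "body": {
  "commands": [
    {"slide":[0,0,0.03],"dr":[0,0,0],"fingers":10},
    {"slide":[0,0,0.03],"dr":[0,0,0],"fingers":10},
    {"slide":[0,0,0.03],"dr":[0,0,0],"fingers":10},
    {"slide":[0,0,0],"dr":[0,0,0],"fingers":10}
  ]
}}

```text
time_s: 8.82
position: [0.6259, 0.108, 0.1315]
eef_rot: [3.141, 0.0, -0.0]
ft_force: [-1.1, -0.3, -1.1]
gripper_width: 0.244
```

There's no contact 6 mm below the spacer height, so I'll keep lowering.

Emit:
{"method": "servo_tool", "body": {
  "commands": [
    {"slide":[0,0,0.08],"dr":[0,0,0],"fingers":10},
    {"slide":[0,0,0.1],"dr":[0,0,0],"fingers":10},
    {"slide":[0,0,0.08],"dr":[0,0,0],"fingers":10},
    {"slide":[0,0,0.04],"dr":[0,0,0],"fingers":10},
    {"slide":[0,0,0.03],"dr":[0,0,0],"fingers":10},
    {"slide":[0,0,0],"dr":[0,0,0],"fingers":10}
  ]
}}

```text
time_s: 9.57
position: [0.626, 0.1079, 0.1118]
eef_rot: [3.141, -0.0, -0.0]
ft_force: [0.0, 0.0, -0.1]
gripper_width: 0.242
```

Emit:
{"method": "servo_tool", "body": {
  "commands": [
    {"slide":[0,0,0.02],"dr":[0,0,0],"fingers":10},
    {"slide":[0,0,0.02],"dr":[0,0,0],"fingers":10},
    {"slide":[0,0,0],"dr":[0,0,0],"fingers":10}
  ]
}}

```text
time_s: 9.95
position: [0.626, 0.108, 0.1094]
eef_rot: [3.141, 0.0, -0.0]
ft_force: [-0.5, -0.2, -0.6]
gripper_width: 0.247
```

Emit:
{"method": "servo_tool", "body": {
  "commands": [
    {"slide":[0,0,0.02],"dr":[0,0,0],"fingers":10},
    {"slide":[0,0,0.01],"dr":[0,0,0],"fingers":10},
    {"slide":[0,0,0],"dr":[0,0,0],"fingers":10}
  ]
}}

```text
time_s: 10.32
position: [0.6261, 0.108, 0.108]
eef_rot: [3.142, -0.001, -0.0]
ft_force: [-0.5, 0.6, 3.6]
gripper_width: 0.247
```

Contact is at TCP 0.108, which is the clear depth I expected. I'll release in small steps.

Emit:
{"method": "servo_tool", "body": {
  "commands": [
    {"slide":[0,0,0],"dr":[0,0,0],"fingers":27},
    {"slide":[0,0,0],"dr":[0,0,0],"fingers":32},
    {"slide":[0,0,0],"dr":[0,0,0],"fingers":40},
    {"slide":[0,0,0],"dr":[0,0,0],"fingers":60},
    {"slide":[0,0,0],"dr":[0,0,0],"fingers":80},
    {"slide":[0,0,0],"dr":[0,0,0],"fingers":80},
    {"slide":[0,0,0],"dr":[0,0,0],"fingers":80}
  ]
}}

```text
time_s: 11.2
position: [0.626, 0.108, 0.1077]
eef_rot: [3.141, -0.0, -0.0]
ft_force: [0.6, 0.3, 0.4]
gripper_width: 0.798
```

```bash
python3 - <<'E'
from h import *
c=snap('wrist','wrist5.png');s=snap('scene','scene5.png')
m=np.hstack([cv2.resize(c['image'][150:450,160:480],(400,375)),cv2.resize(s['image'][190:310,190:318],(400,375))]);cv2.imwrite('pics/m5.png',m)
E
```

```text
(no output)
```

View pics/m5.png

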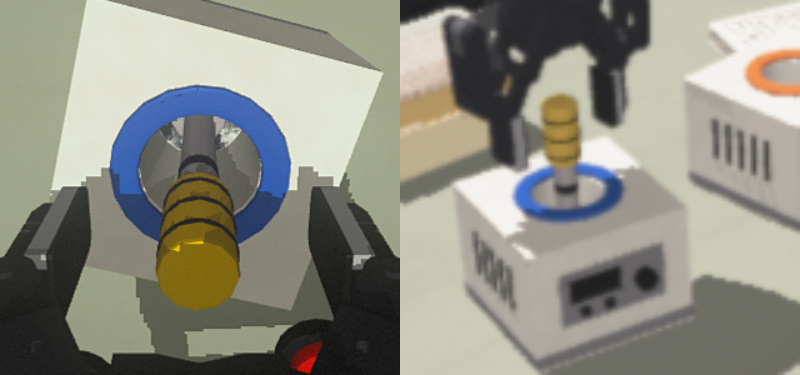

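The rod stands upright and released, with its black band level with the ring. The well is clear, so green is the button. I'll go up and over to it.

Emit:
{"method": "servo_tool", "body": {
  "commands": [
    {"slide":[0,0,-0.2],"dr":[0,0,0],"fingers":80},
    {"slide":[0,0,-0.5],"dr":[0,0,0],"fingers":80},
    {"slide":[0,0,-0.7],"dr":[0,0,0],"fingers":80},
    {"slide":[0,0,-0.5],"dr":[0,0,0],"fingers":80},
    {"slide":[0,0,-0.1],"dr":[0,0,0],"fingers":80},
    {"slide":[0,0,0],"dr":[0,0,0],"fingers":80},
    {"slide":[-0.3,-0.12,0],"dr":[0,0,0],"fingers":80},
    {"slide":[-0.5,-0.2,0],"dr":[0,0,0],"fingers":80},
    {"slide":[-0.6,-0.25,0],"dr":[0,0,0],"fingers":0},
    {"slide":[-0.6,-0.25,0],"dr":[0,0,0],"fingers":0},
    {"slide":[-0.6,-0.25,0],"dr":[0,0,0],"fingers":0},
    {"slide":[-0.4,-0.17,0],"dr":[0,0,0],"fingers":0},
    {"slide":[-0.18,-0.08,0],"dr":[0,0,0],"fingers":0},
    {"slide":[0,0,0],"dr":[0,0,0],"fingers":0},
    {"slide":[0,0,0],"dr":[0,0,0],"fingers":0}
  ]
}}

```text
time_s: 13.18
position: [0.436, 0.187, 0.2274]
eef_rot: [3.141, 0.0, -0.001]
ft_force: [0.6, -0.2, -0.1]
gripper_width: 0.001
```

```bash
python3 - <<'E'
from h import *
c=snap('wrist','wrist6.png');s=snap('scene','scene6.png');T=dict(np.load('pics/top0.png.npz'))
print(robot.get_obs()['position'])
a=blob(c,(55,100,30),(85,255,255),(240,180,420,330));print(a)
for z in(.013,.018,.023): print(z,plane(c,*a[0],z),plane(T,186.9,303.7,z),tri(c,a[0],T,(186.9,303.7)))
m=np.hstack([cv2.resize(c['image'],(400,300)),cv2.resize(s['image'][190:310,190:350],(400,300))]);cv2.imwrite('pics/m6.png',m)
E
```

```text
[0.43587305 0.1868987  0.22741461]
(array([318.93774414, 197.71769714]), (36.890472412109375, 37.934017181396484), (300, 180, 39, 37))
0.013 [0.43346297 0.18761359 0.013     ] [0.43510696 0.1877495  0.013     ] (array([0.43459021, 0.187289  , 0.01691448]), [np.float64(0.41929264815007317), np.float64(0.2304285633154224)])
0.018 [0.43462691 0.18760771 0.018     ] [0.43470356 0.18674027 0.018     ] (array([0.43459021, 0.187289  , 0.01691448]), [np.float64(0.41929264815007317), np.float64(0.2304285633154224)])
0.023 [0.43579084 0.18760184 0.023     ] [0.43430016 0.18573104 0.023     ] (array([0.43459021, 0.187289  , 0.01691448]), [np.float64(0.41929264815007317), np.float64(0.2304285633154224)])
```

View pics/m6.png

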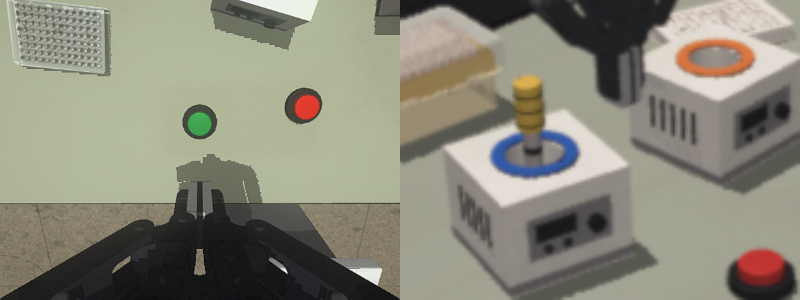

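The rod still stands at clear depth. The green cap is at (0.435, 0.187) with its top near z 0.018, right under the shut fingers. I'll descend to it.

Emit:
{"method": "servo_tool", "body": {
  "commands": [
    {"slide":[-0.02,0,0.3],"dr":[0,0,0],"fingers":0},
    {"slide":[0,0,0.6],"dr":[0,0,0],"fingers":0},
    {"slide":[0,0,0.7],"dr":[0,0,0],"fingers":0},
    {"slide":[0,0,0.7],"dr":[0,0,0],"fingers":0},
    {"slide":[0,0,0.5],"dr":[0,0,0],"fingers":0},
    {"slide":[0,0,0.3],"dr":[0,0,0],"fingers":0},
    {"slide":[0,0,0.1],"dr":[0,0,0],"fingers":0},
    {"slide":[0,0,0],"dr":[0,0,0],"fingers":0}
  ]
}}

```text
time_s: 14.28
position: [0.4343, 0.1871, 0.0356]
eef_rot: [3.141, 0.0, -0.001]
ft_force: [0.1, -0.2, 0.3]
gripper_width: -0.002
```

Emit:
{"method": "servo_tool", "body": {
  "commands": [
    {"slide":[0,0,0.04],"dr":[0,0,0],"fingers":0},
    {"slide":[0,0,0.04],"dr":[0,0,0],"fingers":0},
    {"slide":[0,0,0.04],"dr":[0,0,0],"fingers":0},
    {"slide":[0,0,0.04],"dr":[0,0,0],"fingers":0},
    {"slide":[0,0,0.04],"dr":[0,0,0],"fingers":0},
    {"slide":[0,0,0],"dr":[0,0,0],"fingers":0}
  ]
}}

```text
time_s: 15.02
position: [0.4339, 0.1872, 0.0235]
eef_rot: [3.141, 0.0, -0.0]
ft_force: [-0.3, 0.2, 0.5]
gripper_width: -0.003
```

Emit:
{"method": "servo_tool", "body": {
  "commands": [
    {"slide":[0,0,0.04],"dr":[0,0,0],"fingers":0},
    {"slide":[0,0,0.04],"dr":[0,0,0],"fingers":0},
    {"slide":[0,0,0],"dr":[0,0,0],"fingers":0}
  ]
}}

```text
time_s: 15.4
position: [0.4341, 0.1872, 0.0188]
eef_rot: [3.142, -0.0, -0.0]
ft_force: [0.8, -0.6, 3.9]
gripper_width: 0.002
```

Emit:
{"method": "servo_tool", "body": {
  "commands": [
    {"slide":[0,0,0.03],"dr":[0,0,0],"fingers":0},
    {"slide":[0,0,0.03],"dr":[0,0,0],"fingers":0},
    {"slide":[0,0,0],"dr":[0,0,0],"fingers":0}
  ]
}}

```text
time_s: 15.78
position: [0.4341, 0.1872, 0.0159]
eef_rot: [-3.141, -0.001, -0.0]
ft_force: [-2.8, -0.7, 15.6]
gripper_width: -0.001
```

At 15.6 N the cap is bottomed out, since full travel needs about 5 N. I'll retreat and verify.

Emit:
{"method": "servo_tool", "body": {
  "commands": [
    {"slide":[0,0,0],"dr":[0,0,0],"fingers":0},
    {"slide":[0,0,-0.2],"dr":[0,0,0],"fingers":0},
    {"slide":[0,0,-0.5],"dr":[0,0,0],"fingers":0},
    {"slide":[0,0,-0.7],"dr":[0,0,0],"fingers":0},
    {"slide":[0,0,-0.7],"dr":[0,0,0],"fingers":0},
    {"slide":[0,0,-0.5],"dr":[0,0,0],"fingers":0},
    {"slide":[0,0,-0.2],"dr":[0,0,0],"fingers":0},
    {"slide":[0,0,0],"dr":[0,0,0],"fingers":0},
    {"slide":[0,0,0],"dr":[0,0,0],"fingers":0}
  ]
}}

```text
time_s: 16.9
position: [0.4335, 0.1871, 0.1821]
eef_rot: [3.141, 0.002, -0.0]
ft_force: [-0.1, -0.7, 0.6]
gripper_width: 0.001
```

```bash
python3 - <<'E'
from h import *
s=snap('scene','scene7.png');cv2.imwrite('pics/m7.png',cv2.resize(s['image'][170:380,180:400],(660,600)))
o=robot.get_obs();print(o['position'],o['ft_force'],o['time_s'])
E
```

```text
[0.43355883 0.18705562 0.18207712] [ 0.66224969 -0.15165403 -0.04175101] 16.95
```

View pics/m7.png

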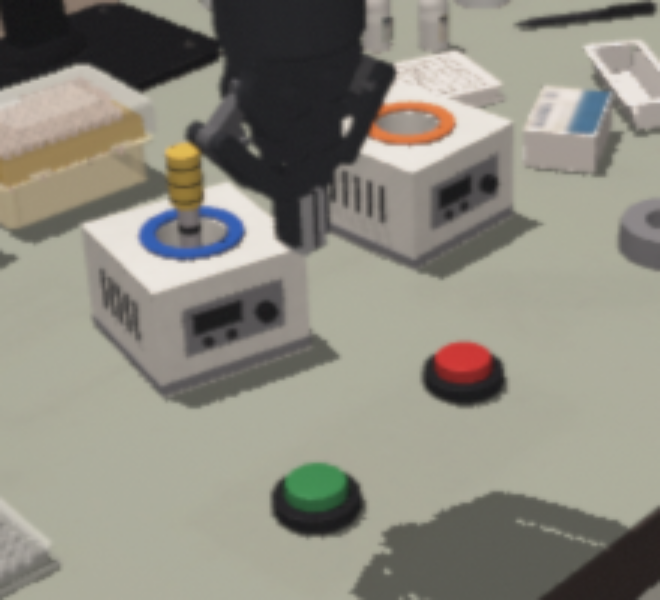

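The rod stands in the blue well with the band at ring level. The green cap has sprung back, and the arm is clear of everything.

```bash
python3 -c "
from plant import robot
print(robot.job_done())"
```

```text
the job is handed in; nothing more can be done
None
```

The well of the blue-ringed warmer is clear. I pressed the green button fully down, left the rod standing in the well, and handed the job in at about 17 s of the 54 s allowed.

- **Rod:** I lowered it gently and felt no contact at the spacer height. It touched bottom at tool height 0.108 m, which matches the clear depth. After release, the pictures showed it upright, with the black band level with the blue ring.
- **Button:** I pressed the green cap to about 15.6 N, well above the 5 N needed for full travel. I judged "fully down" from that force, as the cap's travel can't be read directly. I did not touch the red button.
- **Last checks:** The final picture shows the rod still standing at clear depth and the green cap sprung back. The arm is clear of everything, with about zero force on the tool.
- **Disagreement:** The scene camera was about 2 pixels off from the top camera, roughly 4–5 mm in height when the two were combined. I took positions from the top and wrist cameras, which agreed to about 2 mm.

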